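Rig the slotted rail and clear the saw ends

ROBOT

A 6-joint arm with a two-finger parallel gripper is mounted at the origin on the work surface. World frame = base frame: x ahead of the robot, y to its left, z up, the work surface at z = 0. Lengths are in m, angles in rad, forces in N, time in s.
With the tool pointing down it reaches from about 0.225 to 0.875 m from the base axis. Payload 3.4 kg.
Tool frame: the origin (TCP) lies on the centre line of the jaws, within the pads' length; the fingertips stand 19 mm ahead of it and the grasp point (between the pads) is the TCP (tcp_to_tips is the distance from the TCP to the fingertips, in m); z points along the fingers, y is the line along which they close (so a half turn about z gives the same grasp; the last joint's range is limited). The gripper opens to 85 mm and grips with 20 to 120 N. Pads are 22 mm wide; open, the fingers measure 114 mm over their backs; the gripper's body (76 mm by 85 mm) begins 54 mm behind the grasp point. The pads swing forward as they close: fully open they stand 13 mm farther back than shut.
Start: joints at [-1.307, 0.276, 1.505, -0, 1.361, -0.121], TCP at [0.216, -0.533, 0.25] pointing down, gripper open.
Joint ranges: [-2.89, 2.89], [-0.75, 2.08], [0.22, 2.7], [-1.18, 4.32], [0.11, 2.71], [-2.7, 2.7]. Speed limits (rad/s): [2.57, 2.57, 3.14, 3.14, 3.14, 3.14].

INTERFACE

Orientations are given as a unit quaternion [x, y, z, w].
In Python, from rig import read_state, get_image, job_done, tcp_to_tips gives the robot as it stands.
- The arm moves only by the tool drive_tool, never from a script. Its argument "targets" is a list of rows, each a list of 3 entries, a list of its own where there are three numbers: the closure, from -1 (fully open) to 1 (shut), then the shift along the tool's x, y, z in mm, then the turn, a rotation vector about the tool's x, y, z in units of 6 degrees (1.0 is 6 degrees). In form: [[fingers, [tx, ty, tz], [wx, wy, wz]], ...]. A call has 1 to 10 rows; each row is the pose to reach, as a shift and turn from the pose commanded when the call began, along the tool's axes at that moment; what a row does not reach only later rows make up. A row lasts 1/10 s, in which the tool goes at most 50 mm and 8.59 degrees, less where a joint would pass 70% of its speed; a pose out of reach is approached as far as the arm can. A call with a gripper value outside its range is refused whole. The fingers move at their own pace and stop on an object; the grip force is fixed at half the most. Time passes only in rows, so rows that repeat a pose let the fingers close. It gives the time, the measured TCP pose, the force, the opening and the grip force at its end, in the units of the state.
- read_state(): the state, without advancing time (a new reading comes with each control period).
- get_image(name): name is "scene" or "top"; returns a dict with "frame" (480x640x3 uint8, blue, green, red), "camera_matrix" (3x3 intrinsics, pixels), "T" (4x4, takes a point from camera to world coordinates). Camera axes: x right, y down, z forward; pixel columns grow to the right and rows downward; lengths in m; the calibration is good to about 2 mm. A picture is of the moment at which its call begins. There is no depth.
- job_done(): hands the job in; it is judged then, once.
The state is a dict: "clock": time; "joint_pos": joint angles; "joint_vel": joint speeds; "tau": joint torques, N m; "tcp_pos": TCP position; "eef_rot": TCP orientation; "wrist_force": force on the tool from outside, world axes, zero at the start; "wrist_torque": the same for the moment, N m; "finger_gap": finger opening in m; "grasp_force": force on a finger pad.
Only numpy, scipy, OpenCV 4.12 (cv2) and the standard library are available. Lean on these libraries where they do the work, as an engineer would, in place of code of your own. Each camera call takes 0.05 s, during which the arm holds its last target. There are 200 camera calls.

TASK

Put every saw end lying on the bench into the open scrap drawer, and when they are all in push the drawer fully home against its stop. Fit every T-bolt from the white rack to the slotted rail, one to a bay: put its head down through the slot until the collar sits on the lips, turn it a quarter turn so that the head lies crosswise under the lips, and leave it standing there. Leave the other things on the bench where they are.

Things in the scene. Friction and masses are not known exactly. Their poses are not given: they have to be found in the camera images.
- rail: Fixed aluminium slotted strut lying on the bench, slot up. Origin on the bench under its centre; x along the slot, y across. 288 long with black end caps, 48 wide, 41 high. Slot 22 wide between lips 4 thick, tops at z = 41; the channel below is 42 wide, 34 deep. Four steel straps across it at x = -120, -40, 40, 120 (12 wide, 3 high on the lips) part it into three empty bays, 68 long.
- bay0 (a point): Centre of the first bay of the rail's slot (rail x = -80), at the height of the lips' tops.
- bay1 (a point): Centre of the middle bay of the rail's slot (rail x = 0), at the height of the lips' tops.
- bay2 (a point): Centre of the last bay of the rail's slot (rail x = 80), at the height of the lips' tops.
- rack: Fixed white plastic rack block, 180 (x) x 56 (y) x 30 high, origin under its centre, with three through slots 39 x 23 (long way along x) at x = -60, 0, 60. The T-bolts hang upright in it, each in a slot by its collar.
- bolt0: T-bolt, loose, 90 g (two or three of the three alike are present; None if absent). Origin: centre of the underside of its head, z up. Steel head 34 (x) x 18 (y) x 8; stem 14 diameter, z 8 to 16; collar 34 diameter, z 16 to 22; black wing grip 36 (x) x 12 (y), z 22 to 52: grip it across its 12. In the rack its x lies along the rack's, origin 14 above the bench.
- bolt1: T-bolt, as bolt0 (None if absent). Seated in the rail, collar on the lips, its origin is 25 above the bench and its head's top is 4 below the lips' undersides, so it can be turned either way even when held 1 or 2 high.
- bolt2: T-bolt, as bolt0 (None if absent).
- drawer (a joint): Opening of the steel scrap drawer in m: 0 = fully home, 0.16 = fully out. It starts open by 0.115 to 0.15. It slides with about 3 N of friction, rising a little with speed, stops dead at 0 and stays where it is left.
- cabinet: Low fixed grey unit holding the scrap drawer. Origin on the bench under the centre of its front opening; -x points out of the front, the way the drawer opens. 210 deep (x 0 to 210), 206 wide, 89 high.
- drawer_in (a point): Centre of the drawer's inner floor, 14 above the bench; axes as the cabinet's; moves with the drawer. The inside is 176 long (x -90 to 86; the inner face of the front is at -90), 176 wide (y), side walls rise to 62 above the bench. Only the part drawn out of the cabinet is open from above.
- drawer_front (a point): Middle of the outer face of the drawer's blue front, 50 above the bench; moves with the drawer. The front is 12 thick, 198 wide and reaches from 7 to 79 above the bench; an aluminium lip pull, 90 wide, stands 12 out of it at its top edge (73 to 78 above the bench).
- end_angle: Saw end (three or four of the four saw ends are present; None if absent): stub of aluminium angle, loose, 40 g. Origin at the centre of its underside. 40 long (x, cut face to cut face), base 32 wide (y) and 4 thick, upright leg 4 thick and 32 high along its +y edge.
- end_channel: Saw end: stub of aluminium U-channel lying open side up, loose, 40 g, 36 long (x, cut face to cut face), 34 wide (y), 28 high, walls 4. Origin at the centre of its underside.
- end_tube: Saw end: stub of dark steel square tube, loose, 50 g, 44 long (x, cut face to cut face), 30 wide, 30 high, walls 3. Origin at the centre of its underside.
- end_profile: Saw end: stub of grooved aluminium profile, loose, 60 g, 34 long (x, cut face to cut face), 30 wide, 30 high. Origin at the centre of its underside.
- puck: White plastic stepped locating puck, 30 diameter, 36 high, standing among the saw ends; to be left alone. Origin under its centre.
- screwdriver: Screwdriver lying beyond the rail; leave alone.
- tape_roll: Yellow roll of tape, 90 diameter, 25 high, right of the rail; leave alone.
- tape_measure: Black tape measure, 60 x 30 x 55, beyond the rail; leave alone.
- grease_jar: Jar, 64 diameter, 75 high, far right; leave alone.
- dowel_block: Dark steel block, 50 x 30 x 30, beyond the rack; leave alone.
Mind the look-alikes: they are no part of the job. Leave any brown, pink or yellow look-alike of the bolt0 alone.

How it is judged:
By the outcome, as a careful person would: the job done as asked, in the order asked, and still so for the second after the job is handed in, with the robot touching nothing.
Of bolt0, bolt1, bolt2 only 2 to 3 are there at a start; the rules pass over those that are not, and their reading is None.
Of end_angle, end_channel, end_tube, end_profile only 3 to 4 are there at a start; the rules pass over those that are not, and their reading is None.
At some moment in a run one of end_angle, end_channel, end_tube, end_profile may be knocked a few centimetres aside while the robot is not near it.
It also fails if it takes over 210 s, if anything falls off the work surface, if the arm or the gripper's body presses on something with over 40 N, if the wrist force passes 120 N, or if a joint passes its speed limit or range.

## Working session

There is one attempt and no reset: what is moved stays moved. The work goes in short steps, Python scripts to look and compute and a tool call to move; the robot and the scene stay as the last step left them, time stands still between calls to the robot, and variables do not carry over. Pictures are saved under pics/ and viewed, at most 14 in all, crops included, and the job is handed in when it is done.

Besides the shell and the picture viewer there is one more tool, called after "Call:" by a JSON object that holds its "name" and its "arguments". drive_tool: Moves the arm, as the interface text tells. Its arguments: {"type":"object","properties":{"targets":{"type":"array","items":{"type":"array"}}},"required":["targets"]}

```bash
mkdir -p pics; ls; python3 - <<'E'
from rig import *
import cv2
s=read_state(); print({k:s[k] for k in('clock','tcp_pos','eef_rot','finger_gap')})
for n in('scene','top'):
    d=get_image(n); cv2.imwrite(f'pics/{n}0.png',d['frame']); print(n,d['camera_matrix'].tolist() if hasattr(d['camera_matrix'],'tolist') else d['camera_matrix'],d['T'])
E
```

```text
pics
{'clock': 0.0, 'tcp_pos': array([ 0.21571803, -0.53247853,  0.24942989]), 'eef_rot': array([ 9.81545744e-01,  1.91225307e-01, -5.94983171e-05, -9.11729185e-04]), 'finger_gap': 0.08522019570796623}
scene [[492.73690397852664, 0.0, 326.83389925297536], [0.0, 492.73690397852664, 247.49923967186976], [0.0, 0.0, 1.0]] [[ 0.83218695  0.3232981  -0.4504922   0.97946011]
 [ 0.55409564 -0.45402116  0.69774122 -0.70576305]
 [ 0.02104542 -0.8302669  -0.55696855  0.57445383]
 [ 0.          0.          0.          1.        ]]
top [[490.26375385231285, 0.0, 325.78121259965934], [0.0, 490.26375385231285, 232.904929123641], [0.0, 0.0, 1.0]] [[-0.01115858 -0.98841639  0.15135562  0.42436067]
 [-0.99993682  0.0108242  -0.00303298 -0.02259151]
 [ 0.00135954 -0.1513799  -0.98847472  1.13443414]
 [ 0.          0.          0.          1.        ]]
```

View pics/scene0.png

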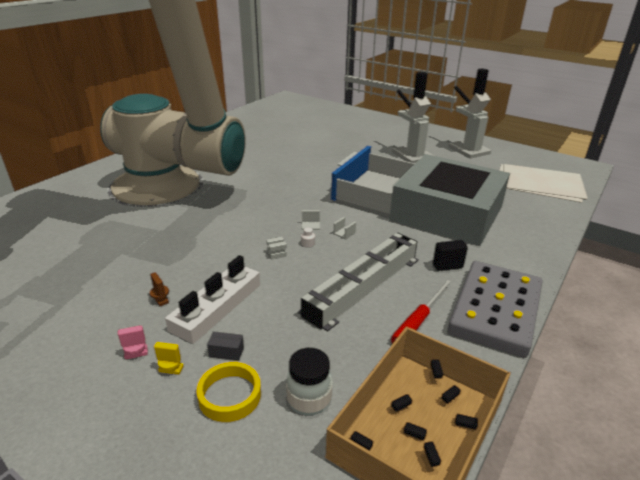

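View pics/top0.png

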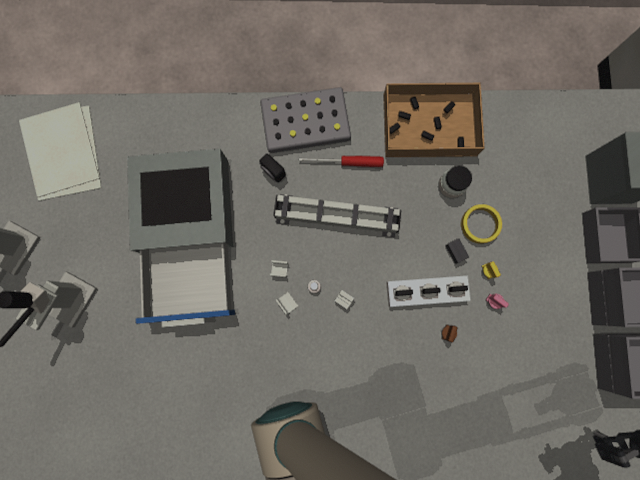

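The scene view shows three black-winged bolts in the white rack near (215,290). Three saw ends are at (278,247), (311,218) and (344,228), with the puck at (308,237). In the top view, the ends are at (279,269), (287,303) and (345,299), the puck at (314,287), the rack at (429,291) and the rail at (337,215). The drawer is open, with its front at (186,317).

```bash
cat > h.py <<'E'
from rig import *
import cv2, numpy as np
from scipy.spatial.transform import Rotation as R
def ray(d,u,v,z):
    k=np.linalg.inv(d['camera_matrix'])@[u,v,1]; r=np.array(d['T'])[:3,:3]@k; o=np.array(d['T'])[:3,3]
    return o+r*(z-o[2])/r[2]
def pix(d,p):
    T=np.array(d['T']); c=T[:3,:3].T@(np.array(p)-T[:3,3]); q=np.array(d['camera_matrix'])@c; return q[:2]/q[2]
E
python3 - <<'E'
from h import *
a=cv2.imread('pics/top0.png'); b=cv2.imread('pics/scene0.png')
def up(i,x,y,w,h,f): return cv2.resize(i[y:y+h,x:x+w],None,fx=f,fy=f,interpolation=cv2.INTER_CUBIC)
cv2.imwrite('pics/c1.png',np.vstack([up(a,260,250,100,75,8)[:300*2]]))
cv2.imwrite('pics/c2.png',up(b,255,200,110,70,7))
cv2.imwrite('pics/c3.png',up(a,260,185,220,130,3.6))
E
```

```text
(no output)
```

View pics/c1.png

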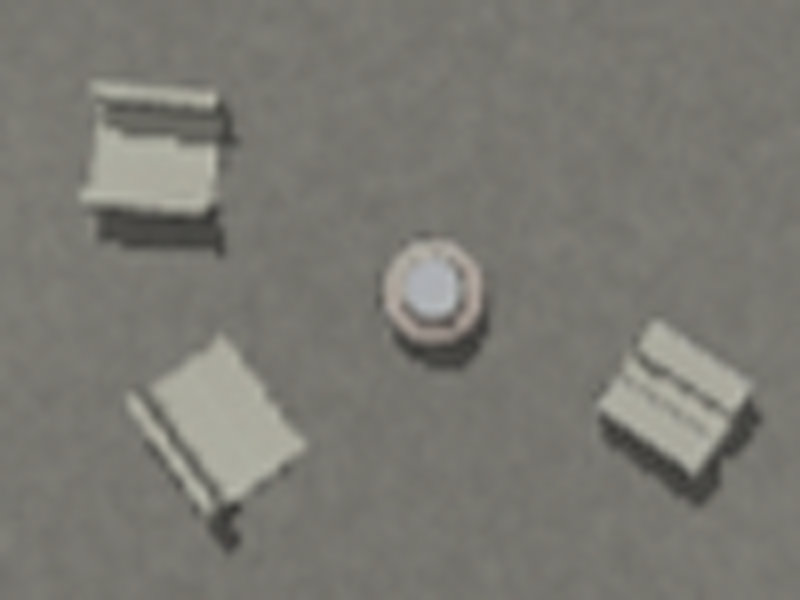

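View pics/c2.png

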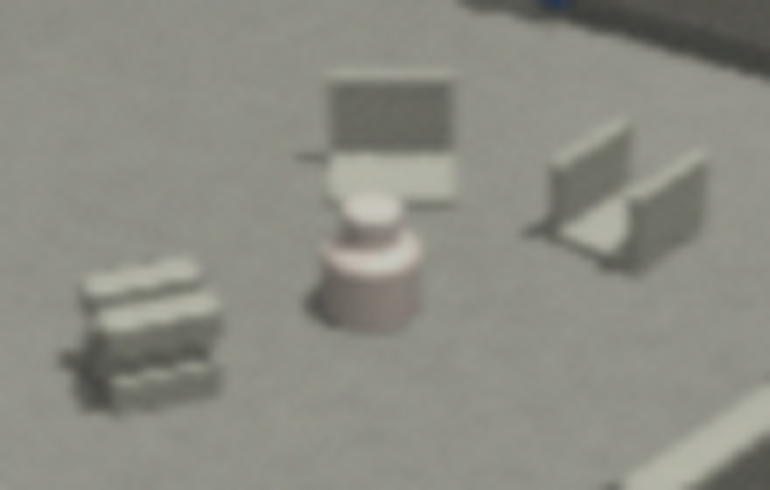

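View pics/c3.png

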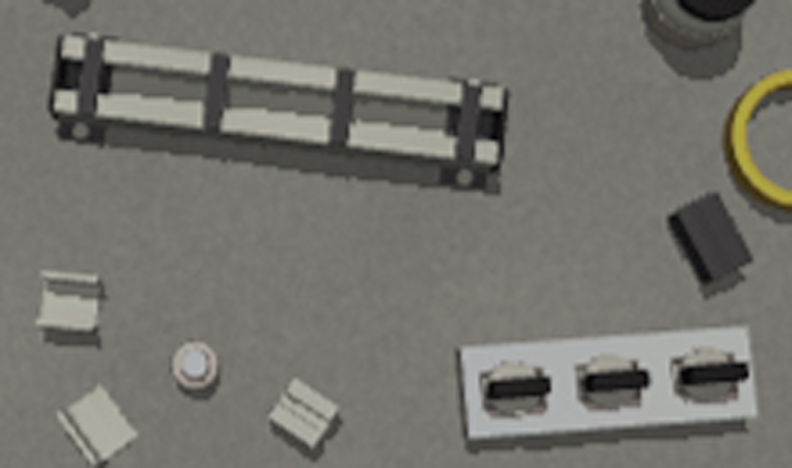

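The crops show four things among the ends:
- The U-channel is upper left, with walls running left to right.
- The angle is lower left, with its leg along (130,393)-(215,515) in c1.
- The profile is lower right, with its grooves along (100,65).
- The puck is at (433,290) in c1. There is no dark tube.

In c3 the rail corners are near (55,35), (505,85), (50,105) and (500,165), and the bolts sit at about (515,385), (613,380) and (712,373).

```bash
python3 - <<'E'
from h import *
d=get_image('top'); s=get_image('scene')
c1=lambda x,y,z: ray(d,260+(x+.5)/8-.5,250+(y+.5)/8-.5,z)
c2=lambda x,y,z: ray(s,255+(x+.5)/7-.5,200+(y+.5)/7-.5,z)
c3=lambda x,y,z: ray(d,260+(x+.5)/3.6-.5,185+(y+.5)/3.6-.5,z)
def rep(n,P):
    P=np.array(P)*1000; print(n,'mean',P.mean(0)[:2].round(1),'edges',[(np.linalg.norm(e).round(1),np.degrees(np.arctan2(e[1],e[0])).round(1)) for e in np.roll(P,-1,0)-P])
rep('chan',[c1(92,80,.028),c1(218,93,.028),c1(212,216,.028),c1(84,205,.028)])
rep('angleleg',[c1(130,393,.032),c1(213,515,.032)])
rep('anglebase',[c1(150,388,.004),c1(222,335,.004),c1(308,443,.004),c1(232,508,.004)])
rep('prof',[c1(655,320,.03),c1(755,385,.03),c1(695,474,.03),c1(600,405,.03)])
rep('puck top',[c1(433,288,.036)])
print('scene:')
rep('angleleg',[c2(330,74,.032),c2(456,74,.032)])
rep('chan',[c2(553,163,.028),c2(628,122,.028),c2(706,152,.028),c2(632,196,.028)])
rep('puck',[c2(373,205,.036)])
# rail/rack corner masks
img=d['frame'];
rep('rack top',[c3(460,347,.03),c3(748,328,.03),c3(757,414,.03),c3(467,438,.03)])
rep('rail lips',[c3(63,34,.041),c3(507,84,.041),c3(500,163,.041),c3(54,110,.041)])
hsv=cv2.cvtColor(img,cv2.COLOR_BGR2HSV)
m=np.zeros(img.shape[:2],np.uint8); m[270:310,385:475]=(hsv[270:310,385:475,2]<45)*255
n,_,st,ce=cv2.connectedComponentsWithStats(m)
for i in range(1,n):
    if st[i,4]>15:
        print('wing',st[i],ray(d,*ce[i],.064)*1000)
# drawer front: blue
m=cv2.inRange(hsv,(100,120,40),(130,255,255)); m[:,:100]=0;m[:, 260:]=0
n,_,st,ce=cv2.connectedComponentsWithStats(m); i=1+st[1:,4].argmax(); ys,xs=np.where(_==i)
q=cv2.minAreaRect(np.c_[xs,ys].astype(np.float32)); print(q); B=cv2.boxPoints(q); rep('front top',[ray(d,*p,.079) for p in B]); print([ray(d,*p,.079).round(4) for p in B])
E
```

```text
chan mean [514.5  81.7] edges [(np.float64(35.9), np.float64(-96.5)), (np.float64(34.7), np.float64(177.3)), (np.float64(36.2), np.float64(84.5)), (np.float64(35.4), np.float64(-3.3))]
angleleg mean [429.2  75.5] edges [(np.float64(41.0), np.float64(-145.6)), (np.float64(41.0), np.float64(34.4))]
anglebase mean [439.1  61.8] edges [(np.float64(25.3), np.float64(-54.2)), (np.float64(39.4), np.float64(-141.5)), (np.float64(28.2), np.float64(129.8)), (np.float64(41.4), np.float64(34.5))]
prof mean [443.6 -65.2] edges [(np.float64(33.2), np.float64(-123.6)), (np.float64(29.8), np.float64(144.8)), (np.float64(32.5), np.float64(53.6)), (np.float64(28.2), np.float64(-33.9))]
puck top mean [474.1   2.3] edges [(np.float64(0.0), np.float64(0.0))]
scene:
angleleg mean [428.8  77.2] edges [(np.float64(40.0), np.float64(35.8)), (np.float64(40.0), np.float64(-144.2))]
chan mean [514.2  82.9] edges [(np.float64(35.1), np.float64(80.9)), (np.float64(29.4), np.float64(-2.9)), (np.float64(35.8), np.float64(-97.8)), (np.float64(30.1), np.float64(175.6))]
puck mean [473.3   3.7] edges [(np.float64(0.0)
[... 340 characters left out ...]
282.4), np.float64(82.5)), (np.float64(49.3), np.float64(-6.4))]
wing [449 286  19   6  85] [ 463.01951286 -310.87534326   64.        ]
wing [422 288  18   6  78] [ 459.43292545 -251.65759904   64.        ]
wing [395 290  18   6  75] [ 455.73355156 -193.10677469   64.        ]
((182.539794921875, 316.4661560058594), (5.322107315063477, 93.68366241455078), 85.1207275390625)
front top mean [410.  279.9] edges [(np.float64(198.1), np.float64(-85.8)), (np.float64(11.2), np.float64(-174.0)), (np.float64(197.8), np.float64(94.2)), (np.float64(11.2), np.float64(7.6))]
[array([0.4083, 0.3794, 0.079 ]), array([0.4228, 0.1818, 0.079 ]), array([0.4116, 0.1806, 0.079 ]), array([0.3972, 0.3779, 0.079 ])]
```

```bash
cat >> h.py <<'E'
def plan(x,y,z,phi,prev=None):
    """mm, deg (yaw of tool x) -> rel row from measured pose"""
    s=read_state(); Rm=R.from_quat(s['eef_rot']); p=np.array(s['tcp_pos'])*1000
    f=np.radians(phi); T=R.from_matrix(np.array([[np.cos(f),np.sin(f),0],[np.sin(f),-np.cos(f),0],[0,0,-1]]).astype(float))
    print('at',p.round(1),'yaw',np.degrees(np.arctan2(*Rm.as_matrix()[1::-1,0])).round(1),'gap',round(s['finger_gap']*1e3,1),'F',np.round(s['wrist_force'],1),'gf',round(s['grasp_force'],1),'t',round(s['clock'],1))
    print('t',Rm.inv().apply(np.array([x,y,z])-p).round(1),'w',((Rm.inv()*T).as_rotvec(degrees=True)/6).round(2))
E
python3 -c "
from h import *
plan(429,76.3,120,35)"
```

```text
at [ 215.7 -532.7  249.8] yaw 22.0 gap 85.4 F [-0.4 -0.3 -0.4] gf 0.0 t 0.2
t [ 426.2 -484.3  130.4] w [-0.01 -0.   -2.16]
```

Call:
{"name": "drive_tool", "arguments": {"targets": [[0,[0,0,50],[0,0,0]],[0,[426,-484,130],[0,0,-2.16]],[0,[426,-484,130],[0,0,-2.16]],[0,[426,-484,130],[0,0,-2.16]],[0,[426,-484,130],[0,0,-2.16]],[0,[426,-484,130],[0,0,-2.16]],[0,[426,-484,130],[0,0,-2.16]],[0,[426,-484,130],[0,0,-2.16]],[0,[426,-484,130],[0,0,-2.16]],[0,[426,-484,130],[0,0,-2.16]]]}}

```text
clock: 1.2
tcp_pos: [0.3638, -0.1097, 0.1449]
eef_rot: [0.954, 0.3, 0.0, 0.0]
wrist_force: [0.7, -0.5, 0.3]
finger_gap: 0.0426
grasp_force: 0.0
```

```bash
python3 -c "
from h import *
plan(429,76.3,120,35)
a=cv2.imread('pics/top0.png');b=get_image('top')['frame'];print(cv2.absdiff(a,b)[255:320,265:370].max(2).__gt__(40).sum())"
```

```text
at [ 363.8 -109.7  144.9] yaw 35.0 gap 42.6 F [ 0.7 -0.5  0.3] gf 0.0 t 1.2
t [ 160.  -115.1   24.9] w [ 0.01 -0.01 -0.01]
65
```

Call:
{"name": "drive_tool", "arguments": {"targets": [[0,[160,-115,25],[0,0,0]],[0,[160,-115,25],[0,0,0]],[0,[160,-115,25],[0,0,0]],[0,[160,-115,25],[0,0,0]],[0,[160,-115,25],[0,0,0]],[0,[160,-115,25],[0,0,0]],[0,[160,-115,25],[0,0,0]]]}}

```text
clock: 1.95
tcp_pos: [0.4281, 0.0735, 0.1198]
eef_rot: [0.954, 0.301, -0.0, 0.0]
wrist_force: [0.5, -0.6, 0.5]
finger_gap: 0.0427
grasp_force: 0.0
```

```bash
python3 -c "
from h import *
plan(429,76.3,28,35)
a=cv2.imread('pics/scene0.png');b=get_image('scene')['frame'];cv2.imwrite('pics/s1.png',cv2.resize(b[130:300,200:420],None,fx=3.5,fy=3.5))"
```

```text
at [428.1  73.5 119.8] yaw 35.0 gap 42.7 F [ 0.5 -0.6  0.5] gf 0.0 t 1.9
t [ 2.4 -1.7 91.8] w [ 0.    0.01 -0.  ]
```

View pics/s1.png

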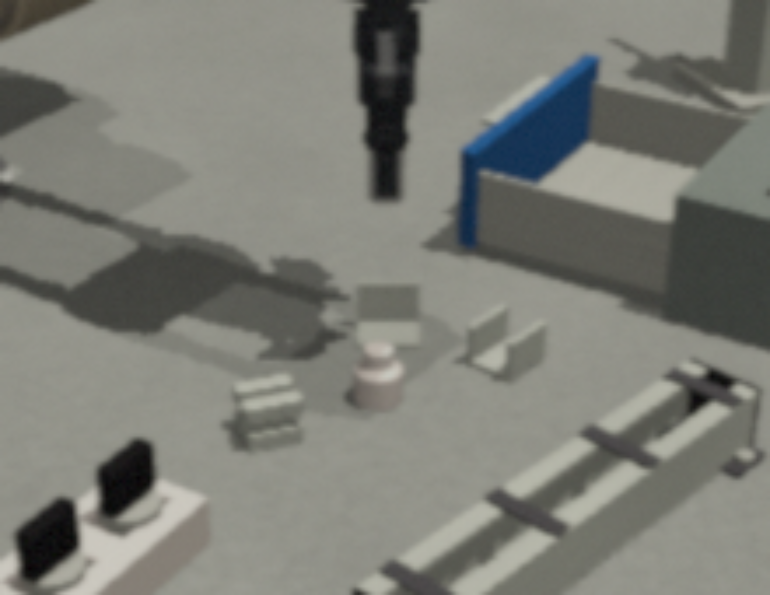

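The saw ends have not moved. The gripper, at (387,190) in this crop, is squarely above the angle's leg at (387,300).

Call:
{"name": "drive_tool", "arguments": {"targets": [[0,[1,0,50],[0,0,0]],[0,[1,0,80],[0,0,0]],[0,[1,0,92],[0,0,0]],[0,[1,0,92],[0,0,0]],[1,[1,0,92],[0,0,0]],[1,[1,0,92],[0,0,0]],[1,[1,0,92],[0,0,0]],[1,[1,0,92],[0,0,0]],[1,[1,0,92],[0,0,0]],[1,[1,0,92],[0,0,0]]]}}

```text
clock: 3.0
tcp_pos: [0.4304, 0.0747, 0.0291]
eef_rot: [0.954, 0.301, 0.001, 0.001]
wrist_force: [-0.6, -2.0, 5.9]
finger_gap: 0.0027
grasp_force: 60.4
```

Call:
{"name": "drive_tool", "arguments": {"targets": [[1,[0,0,-40],[0,0,0]],[1,[0,0,-90],[0,0,0]],[1,[0,0,-120],[0,0,0]],[1,[0,0,-120],[0,0,0]]]}}

```text
clock: 3.4
tcp_pos: [0.4327, 0.0753, 0.1525]
eef_rot: [0.954, 0.301, 0.005, 0.002]
wrist_force: [0.6, -0.2, -0.7]
finger_gap: 0.0026
grasp_force: 59.4
```

```bash
python3 -c "
from h import *
c=np.array([416,280]);u=np.array([.997,.073]);v=np.array([-.073,.997])
for n,l in (('A',45),('B',0),('C',-45)): print(n,c+55*u+l*v)
p=c+55*u+45*v
plan(*p,150,94)"
```

```text
A [467.55 328.88]
B [470.835 284.015]
C [474.12 239.15]
at [432.7  75.3 152.5] yaw 35.0 gap 2.6 F [ 0.6 -0.2 -0.7] gf 59.4 t 3.4
t [ 174.1 -187.7    2.9] w [ 0.1  -0.05 -9.83]
```

Call:
{"name": "drive_tool", "arguments": {"targets": [[1,[164,-181,0],[0,0,-9.83]],[1,[164,-181,0],[0,0,-9.83]],[1,[164,-181,0],[0,0,-9.83]],[1,[164,-181,0],[0,0,-9.83]],[1,[164,-181,0],[0,0,-9.83]],[1,[164,-181,0],[0,0,-9.83]],[1,[164,-181,0],[0,0,-9.83]],[1,[164,-181,0],[0,0,-9.83]],[1,[164,-181,0],[0,0,-9.83]]]}}

```text
clock: 4.3
tcp_pos: [0.4593, 0.3171, 0.1471]
eef_rot: [0.683, 0.73, -0.001, -0.0]
wrist_force: [0.1, -0.4, 0.7]
finger_gap: 0.0029
grasp_force: 59.4
```

```bash
python3 -c "
from h import *
plan(457,328,48,94)
b=get_image('scene')['frame'];cv2.imwrite('pics/s2.png',cv2.resize(b[80:300,220:520],None,fx=2.6,fy=2.6))"
```

```text
at [459.3 317.1 147.1] yaw 93.8 gap 2.9 F [ 0.1 -0.4  0.7] gf 59.4 t 4.3
t [11.1 -1.4 99. ] w [-0.01  0.01 -0.03]
```

View pics/s2.png

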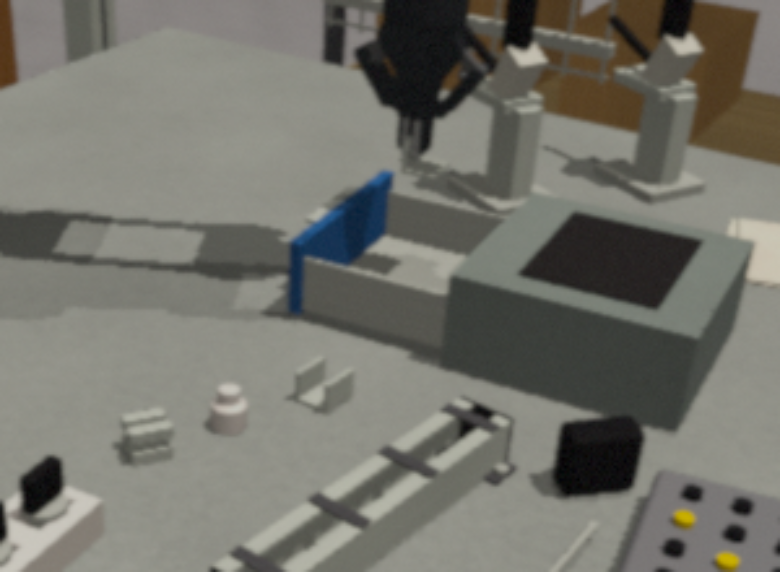

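The angle is in the jaws at (412,140) in this crop, above the drawer. The profile and the channel have not moved.

Call:
{"name": "drive_tool", "arguments": {"targets": [[1,[8,-1,45],[0,0,0]],[1,[8,-1,75],[0,0,0]],[1,[8,-1,92],[0,0,0]],[1,[8,-1,97],[0,0,0]],[1,[8,-1,97],[0,0,0]],[0.4,[8,-1,97],[0,0,0]],[0.4,[8,-1,97],[0,0,0]],[0.4,[8,-1,97],[0,0,0]]]}}

```text
clock: 5.15
tcp_pos: [0.459, 0.3256, 0.052]
eef_rot: [0.682, 0.731, 0.001, 0.0]
wrist_force: [0.8, -0.6, -0.5]
finger_gap: 0.0255
grasp_force: 0.0
```

Call:
{"name": "drive_tool", "arguments": {"targets": [[0.4,[0,0,-40],[0,0,0]],[0.4,[0,0,-80],[0,0,0]],[-0.3,[0,0,-100],[0,0,0]],[-0.3,[0,0,-100],[0,0,0]]]}}

```text
clock: 5.55
tcp_pos: [0.4605, 0.3266, 0.1551]
eef_rot: [0.682, 0.731, 0.004, 0.001]
wrist_force: [-0.3, 0.3, 0.4]
finger_gap: 0.0538
grasp_force: 0.0
```

```bash
python3 -c "
from h import *
plan(514.3,82.3,110,84)"
```

```text
at [460.5 326.6 155.1] yaw 94.0 gap 53.8 F [-0.3  0.3  0.4] gf 0.0 t 5.5
t [-247.6   36.3   44.5] w [ 0.08 -0.04  1.66]
```

Call:
{"name": "drive_tool", "arguments": {"targets": [[-0.3,[-248,36,20],[0,0,1.66]],[-0.3,[-248,36,20],[0,0,1.66]],[-0.3,[-248,36,20],[0,0,1.66]],[-0.3,[-248,36,44],[0,0,1.66]],[-0.3,[-248,36,44],[0,0,1.66]],[-0.3,[-248,36,44],[0,0,1.66]],[-0.3,[-248,36,44],[0,0,1.66]],[-0.3,[-248,36,44],[0,0,1.66]]]}}

```text
clock: 6.35
tcp_pos: [0.5111, 0.0812, 0.1067]
eef_rot: [0.743, 0.669, -0.0, -0.0]
wrist_force: [0.3, -0.1, -0.2]
finger_gap: 0.0557
grasp_force: 0.0
```

```bash
python3 -c "
from h import *
plan(514.3,82.3,24,84)
a=cv2.imread('pics/scene0.png');b=get_image('scene')['frame'];d=cv2.absdiff(a,b).max(2)>40
print('chan',d[216:242,330:360].sum(),'prof',d[235:262,263:290].sum())"
```

```text
at [511.1  81.2 106.7] yaw 84.0 gap 55.7 F [ 0.3 -0.1 -0.2] gf 0.0 t 6.3
t [ 1.4  3.1 82.7] w [-0.01 -0.01  0.  ]
chan 117 prof 9
```

```bash
python3 -c "
from h import *
d=get_image('scene');b=d['frame'];print(pix(d,[.511,.081,.09]));cv2.imwrite('pics/s3.png',cv2.resize(b[130:270,255:455],None,fx=4,fy=4))"
```

```text
[344.01095362 196.57419397]
```

View pics/s3.png

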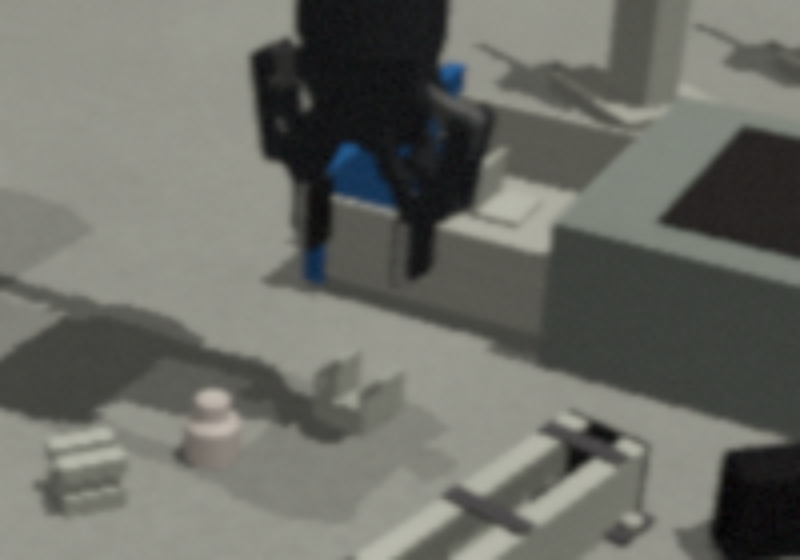

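The channel at (360,385) in this crop is in the same place, and the pixel difference was only shadow. The fingers straddle it, and the angle lies in the drawer at (510,200).

Call:
{"name": "drive_tool", "arguments": {"targets": [[-0.3,[0,2,45],[0,0,0]],[-0.3,[0,2,70],[0,0,0]],[-0.3,[0,2,82],[0,0,0]],[-0.3,[0,2,82],[0,0,0]],[1,[0,2,82],[0,0,0]],[1,[0,2,82],[0,0,0]],[1,[0,2,82],[0,0,0]],[1,[0,2,82],[0,0,0]],[1,[0,2,82],[0,0,0]]]}}

```text
clock: 7.35
tcp_pos: [0.5148, 0.0804, 0.0264]
eef_rot: [0.743, 0.669, 0.001, 0.001]
wrist_force: [0.2, 0.9, 6.6]
finger_gap: 0.0325
grasp_force: 60.6
```

Call:
{"name": "drive_tool", "arguments": {"targets": [[1,[0,0,-40],[0,0,0]],[1,[0,0,-90],[0,0,0]],[1,[0,0,-120],[0,0,0]],[1,[0,0,-120],[0,0,0]]]}}

```text
clock: 7.75
tcp_pos: [0.5168, 0.0802, 0.15]
eef_rot: [0.743, 0.669, 0.004, 0.004]
wrist_force: [1.1, -0.1, -0.5]
finger_gap: 0.0328
grasp_force: 60.0
```

```bash
python3 -c "
from h import *
plan(473,239,145,94)"
```

```text
at [516.8  80.2 150. ] yaw 84.0 gap 32.8 F [ 1.1 -0.1 -0.5] gf 60.0 t 7.8
t [153.4 -60.1   4.5] w [ 0.11 -0.   -1.66]
```

Call:
{"name": "drive_tool", "arguments": {"targets": [[1,[153,-60,0],[0,0,-1.66]],[1,[153,-60,0],[0,0,-1.66]],[1,[153,-60,0],[0,0,-1.66]],[1,[153,-60,0],[0,0,-1.66]],[1,[153,-60,40],[0,0,-1.66]],[1,[153,-60,80],[0,0,-1.66]],[1,[153,-60,103],[0,0,-1.66]],[1,[153,-60,105],[0,0,-1.66]],[1,[153,-60,105],[0,0,-1.66]]]}}

```text
clock: 8.65
tcp_pos: [0.4693, 0.2378, 0.0387]
eef_rot: [0.682, 0.731, -0.001, -0.0]
wrist_force: [-0.1, -0.5, -0.2]
finger_gap: 0.0325
grasp_force: 70.3
```

Call:
{"name": "drive_tool", "arguments": {"targets": [[0,[0,0,0],[0,0,0]],[-0.2,[0,0,0],[0,0,0]],[-0.2,[0,0,-10],[0,0,0]],[-0.2,[0,0,-50],[0,0,0]],[-0.2,[0,0,-90],[0,0,0]],[-0.3,[0,0,-100],[0,0,0]],[-0.3,[0,0,-100],[0,0,0]]]}}

```text
clock: 9.35
tcp_pos: [0.4701, 0.2388, 0.1422]
eef_rot: [0.682, 0.731, 0.002, 0.001]
wrist_force: [0.5, 0.5, -0.6]
finger_gap: 0.0553
grasp_force: 0.0
```

```bash
python3 -c "
from h import *
plan(443,-64.5,110,55)
d=get_image('scene');b=d['frame'];cv2.imwrite('pics/s4.png',cv2.resize(b[100:270,255:505],None,fx=3.2,fy=3.2))
a=cv2.imread('pics/scene0.png');print((cv2.absdiff(a,b).max(2)>40)[235:262,263:290].sum())"
```

```text
at [470.1 238.8 142.2] yaw 94.0 gap 55.3 F [ 0.5  0.5 -0.6] gf 0.0 t 9.3
t [-300.7  -48.3   31.7] w [ 0.03 -0.02  6.5 ]
0
```

View pics/s4.png

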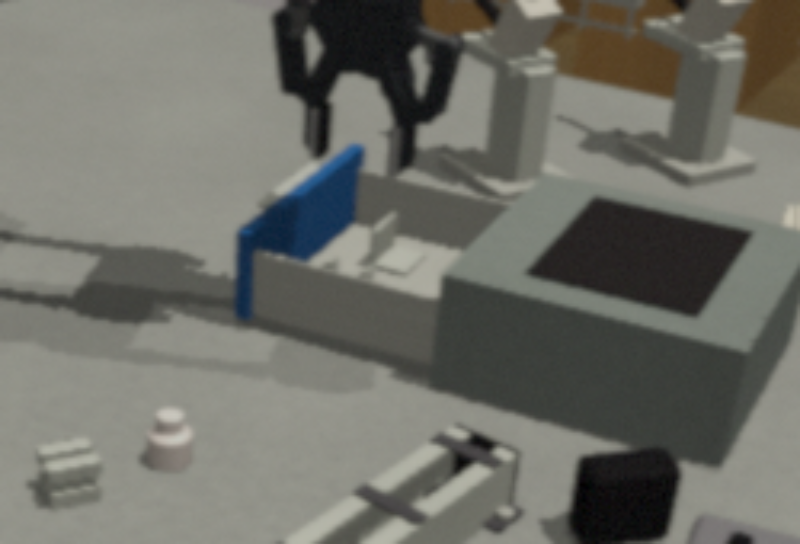

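The angle stands in the drawer at (395,250) in this crop. The channel is off the bench and hidden behind the near drawer wall. The profile at (68,470) has not moved.

Call:
{"name": "drive_tool", "arguments": {"targets": [[-0.3,[-301,-48,0],[0,0,6.5]],[-0.3,[-301,-48,0],[0,0,6.5]],[-0.3,[-301,-48,0],[0,0,6.5]],[-0.3,[-301,-48,32],[0,0,6.5]],[-0.3,[-301,-48,32],[0,0,6.5]],[-0.3,[-301,-48,32],[0,0,6.5]],[-0.3,[-301,-48,32],[0,0,6.5]],[-0.3,[-301,-48,32],[0,0,6.5]],[-0.3,[-301,-48,32],[0,0,6.5]],[-0.3,[-301,-48,32],[0,0,6.5]]]}}

```text
clock: 10.4
tcp_pos: [0.4426, -0.0635, 0.1077]
eef_rot: [0.887, 0.462, -0.0, -0.0]
wrist_force: [1.0, -0.8, -0.2]
finger_gap: 0.0557
grasp_force: 0.0
```

```bash
python3 -c "
from h import *
plan(443,-64.5,24,55)
d=get_image('scene');b=d['frame']
a=cv2.imread('pics/scene0.png');print((cv2.absdiff(a,b).max(2)>40)[235:262,263:290].sum())
cv2.imwrite('pics/s5.png',np.hstack([cv2.resize(b[170:270,230:330],None,fx=4,fy=4),cv2.resize(get_image('top')['frame'][240:340,130:230],None,fx=4,fy=4)]))"
```

```text
at [442.6 -63.5 107.7] yaw 55.1 gap 55.7 F [ 1.  -0.8 -0.2] gf 0.0 t 10.4
t [-0.6  1.  83.7] w [-0.01 -0.    0.02]
50
```

View pics/s5.png

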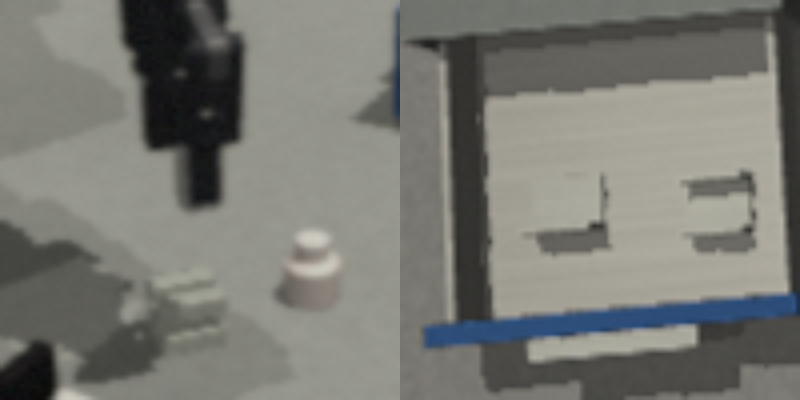

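The right half shows the angle at (565,205) and the channel at (720,215), both flat on the drawer floor. The left half shows the profile in place at (185,305) under the fingers.

Call:
{"name": "drive_tool", "arguments": {"targets": [[-0.3,[0,0,45],[0,0,0]],[-0.3,[0,0,70],[0,0,0]],[-0.3,[0,0,83],[0,0,0]],[-0.3,[0,0,83],[0,0,0]],[1,[0,0,83],[0,0,0]],[1,[0,0,83],[0,0,0]],[1,[0,0,83],[0,0,0]],[1,[0,0,83],[0,0,0]],[1,[0,0,83],[0,0,0]]]}}

```text
clock: 11.4
tcp_pos: [0.4438, -0.0651, 0.026]
eef_rot: [0.887, 0.462, 0.001, 0.001]
wrist_force: [-0.1, 0.6, 6.8]
finger_gap: 0.029
grasp_force: 60.0
```

Call:
{"name": "drive_tool", "arguments": {"targets": [[1,[0,0,-40],[0,0,0]],[1,[0,0,-90],[0,0,0]],[1,[0,0,-120],[0,0,0]],[1,[0,0,-120],[0,0,0]]]}}

```text
clock: 11.8
tcp_pos: [0.4458, -0.066, 0.1493]
eef_rot: [0.887, 0.462, 0.004, 0.004]
wrist_force: [1.6, -1.0, 0.1]
finger_gap: 0.0291
grasp_force: 59.7
```

```bash
python3 -c "
from h import *
plan(471,284,145,94)"
```

```text
at [445.8 -66.  149.3] yaw 55.0 gap 29.1 F [ 1.6 -1.   0.1] gf 59.7 t 11.8
t [ 301.1 -180.2    3.4] w [ 0.1   0.01 -6.5 ]
```

Call:
{"name": "drive_tool", "arguments": {"targets": [[1,[301,-180,0],[0,0,-6.5]],[1,[301,-180,0],[0,0,-6.5]],[1,[301,-180,0],[0,0,-6.5]],[1,[301,-180,0],[0,0,-6.5]],[1,[301,-180,0],[0,0,-6.5]],[1,[301,-180,0],[0,0,-6.5]],[1,[301,-180,0],[0,0,-6.5]],[1,[301,-180,0],[0,0,-6.5]],[1,[301,-180,0],[0,0,-6.5]]]}}

```text
clock: 12.7
tcp_pos: [0.4669, 0.2854, 0.1434]
eef_rot: [0.681, 0.732, -0.001, -0.0]
wrist_force: [-0.8, -1.3, -0.6]
finger_gap: 0.0288
grasp_force: 59.6
```

Call:
{"name": "drive_tool", "arguments": {"targets": [[1,[4,-1,45],[0,0,0]],[1,[4,-1,80],[0,0,0]],[1,[4,-1,103],[0,0,0]],[1,[4,-1,103],[0,0,0]],[0,[4,-1,103],[0,0,0]],[0,[4,-1,103],[0,0,0]],[0,[4,-1,95],[0,0,0]],[0,[4,-1,50],[0,0,0]],[0,[4,-1,0],[0,0,0]],[0,[4,-1,0],[0,0,0]]]}}

```text
clock: 13.7
tcp_pos: [0.4713, 0.2906, 0.1526]
eef_rot: [0.682, 0.731, 0.007, 0.003]
wrist_force: [2.1, 0.1, 0.3]
finger_gap: 0.0424
grasp_force: 0.0
```

```bash
python3 -c "
from h import *
plan(355,275.5,150,94)"
```

```text
at [471.3 290.6 152.6] yaw 94.0 gap 42.4 F [2.1 0.1 0.3] gf 0.0 t 13.7
t [  -7.  -117.1    0.9] w [ 0.14 -0.05 -0.  ]
```

Call:
{"name": "drive_tool", "arguments": {"targets": [[1,[-12,-124,0],[0,0,0]],[1,[-12,-124,0],[0,0,0]],[1,[-12,-124,0],[0,0,0]],[1,[-12,-124,0],[0,0,0]],[1,[-12,-124,0],[0,0,0]],[1,[-12,-124,0],[0,0,0]]]}}

```text
clock: 14.3
tcp_pos: [0.3455, 0.2686, 0.1454]
eef_rot: [0.682, 0.731, 0.001, 0.001]
wrist_force: [0.4, -0.3, 0.5]
finger_gap: 0.0001
grasp_force: 0.0
```

```bash
python3 -c "
from h import *
plan(350,275.5,60,94)
t=get_image('top')['frame'];b=get_image('scene')['frame']
cv2.imwrite('pics/s6.png',np.hstack([cv2.resize(b[130:270,230:370],(400,400)),cv2.resize(t[240:340,130:230],None,fx=4,fy=4)]))"
```

```text
at [345.5 268.6 145.4] yaw 94.0 gap 0.1 F [ 0.4 -0.3  0.5] gf 0.0 t 14.3
t [ 6.5  4.8 85.4] w [ 0.02 -0.01 -0.  ]
```

View pics/s6.png

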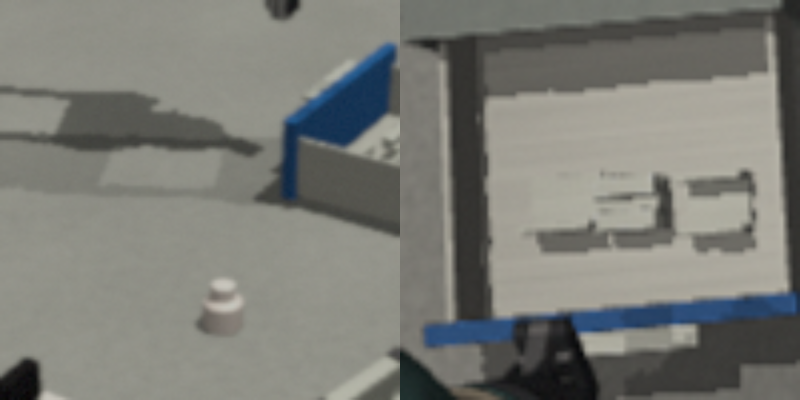

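All three ends are in the drawer: the angle at (560,205), the profile at (625,205) and the channel at (720,215) in the right half. Only the puck is left on the bench, so I'll push the drawer home.

Call:
{"name": "drive_tool", "arguments": {"targets": [[1,[6,0,45],[0,0,0]],[1,[6,0,75],[0,0,0]],[1,[6,0,90],[0,0,0]],[1,[6,0,90],[0,0,0]],[1,[6,15,90],[0,0,0]],[1,[6,30,90],[0,0,0]],[1,[6,45,90],[0,0,0]],[1,[6,60,90],[0,0,0]],[1,[6,70,90],[0,0,0]],[1,[6,80,90],[0,0,0]]]}}

```text
clock: 15.4
tcp_pos: [0.425, 0.2803, 0.0555]
eef_rot: [0.682, 0.731, 0.001, 0.0]
wrist_force: [-4.6, 2.4, 5.1]
finger_gap: 0.0002
grasp_force: 3.5
```

Call:
{"name": "drive_tool", "arguments": {"targets": [[1,[0,10,0],[0,0,0]],[1,[0,20,0],[0,0,0]],[1,[0,30,0],[0,0,0]],[1,[0,40,0],[0,0,0]],[1,[0,50,0],[0,0,0]],[1,[0,55,0],[0,0,0]]]}}

```text
clock: 16.0
tcp_pos: [0.4803, 0.2845, 0.0556]
eef_rot: [0.682, 0.731, 0.002, 0.0]
wrist_force: [-3.7, 3.8, 5.2]
finger_gap: -0.0004
grasp_force: 3.3
```

```bash
cat >> h.py <<'E'
def front():
    d=get_image('top'); hsv=cv2.cvtColor(d['frame'],cv2.COLOR_BGR2HSV)
    m=cv2.inRange(hsv,(100,120,40),(130,255,255)); m[:,:100]=0;m[:,260:]=0; m[:130]=0
    ys,xs=np.where(m); q=cv2.minAreaRect(np.c_[xs,ys].astype(np.float32)); return [ray(d,*p,.079)[:2].round(4) for p in cv2.boxPoints(q)]
E
python3 -c "
from h import *
plan(490,285,57,94);print(front())"
```

```text
at [480.3 284.5  55.6] yaw 94.0 gap -0.4 F [-3.7  3.8  5.2] gf 3.3 t 16.0
t [-0.1  9.8 -1.4] w [ 0.03 -0.02 -0.01]
[array([0.5236, 0.2789]), array([0.5324, 0.1805]), array([0.5161, 0.1786]), array([0.5073, 0.2768])]
```

Call:
{"name": "drive_tool", "arguments": {"targets": [[1,[0,5,0],[0,0,0]],[1,[0,10,0],[0,0,0]],[1,[0,15,0],[0,0,0]],[1,[0,15,0],[0,0,0]]]}}

```text
clock: 16.45
tcp_pos: [0.4945, 0.2852, 0.0555]
eef_rot: [0.682, 0.731, 0.001, 0.001]
wrist_force: [-0.0, 2.0, 4.7]
finger_gap: 0.0
grasp_force: 2.1
```

```bash
python3 -c "
from h import *
plan(495,285,57,94);print(front())"
```

```text
at [494.5 285.2  55.5] yaw 94.0 gap 0.0 F [-0.   2.   4.7] gf 2.1 t 16.4
t [-0.2  0.5 -1.5] w [ 0.03 -0.01 -0.  ]
[array([0.5397, 0.2796]), array([0.5465, 0.1828]), array([0.5289, 0.1811]), array([0.5222, 0.2777])]
```

Call:
{"name": "drive_tool", "arguments": {"targets": [[1,[0,4,0],[0,0,0]],[1,[0,8,0],[0,0,0]],[1,[0,8,0],[0,0,0]]]}}

```text
clock: 16.8
tcp_pos: [0.5017, 0.2854, 0.0553]
eef_rot: [0.682, 0.731, 0.001, 0.0]
wrist_force: [-1.8, 3.8, 5.2]
finger_gap: -0.0001
grasp_force: 2.8
```

Call:
{"name": "drive_tool", "arguments": {"targets": [[1,[0,4,0],[0,0,0]],[1,[0,7,0],[0,0,0]],[1,[0,7,0],[0,0,0]]]}}

```text
clock: 17.1
tcp_pos: [0.5086, 0.2859, 0.0554]
eef_rot: [0.682, 0.731, 0.001, 0.0]
wrist_force: [-0.6, 2.8, 6.1]
finger_gap: -0.0
grasp_force: 3.0
```

```bash
python3 -c "
from h import *
plan(515,285,57,94);print(front())
t=get_image('top')['frame'];b=get_image('scene')['frame']
cv2.imwrite('pics/s7.png',np.hstack([cv2.resize(b[110:250,320:460],(400,400)),cv2.resize(t[220:300,140:220],(400,400))]))"
```

```text
at [508.6 285.9  55.4] yaw 94.0 gap -0.0 F [-0.6  2.8  6.1] gf 3.0 t 17.1
t [-1.4  6.4 -1.6] w [ 0.01 -0.01 -0.  ]
[array([0.5541, 0.2818]), array([0.5613, 0.1833]), array([0.5427, 0.1814]), array([0.5355, 0.2797])]
```

View pics/s7.png

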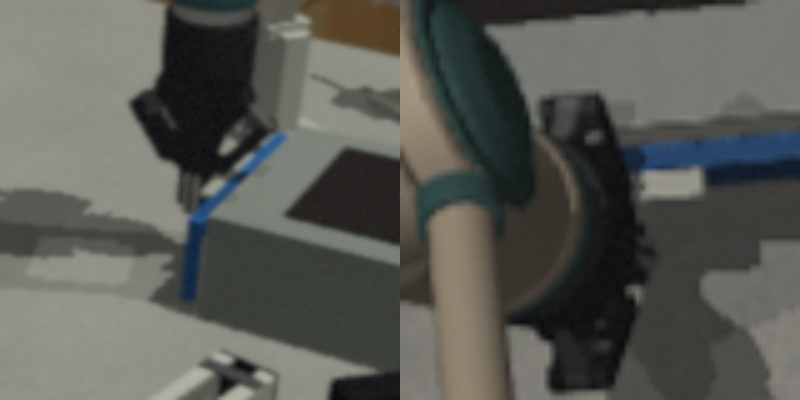

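The blue front is almost against the cabinet, with a thin gap left in the top view at (720,140). I'll keep pushing gently until it stops.

Call:
{"name": "drive_tool", "arguments": {"targets": [[1,[0,3,0],[0,0,0]],[1,[0,6,0],[0,0,0]],[1,[0,6,0],[0,0,0]]]}}

```text
clock: 17.55
tcp_pos: [0.5145, 0.2864, 0.0553]
eef_rot: [0.682, 0.731, 0.001, 0.0]
wrist_force: [-1.2, 3.9, 5.2]
finger_gap: -0.0
grasp_force: 3.0
```

Call:
{"name": "drive_tool", "arguments": {"targets": [[1,[0,3,0],[0,0,0]],[1,[0,3,0],[0,0,0]]]}}

```text
clock: 17.75
tcp_pos: [0.5151, 0.2865, 0.0553]
eef_rot: [0.682, 0.731, -0.001, -0.001]
wrist_force: [-5.7, 4.3, 9.8]
finger_gap: 0.0002
grasp_force: 5.7
```

Call:
{"name": "drive_tool", "arguments": {"targets": [[1,[0,2,0],[0,0,0]],[1,[0,2,0],[0,0,0]]]}}

```text
clock: 17.95
tcp_pos: [0.5152, 0.2865, 0.0553]
eef_rot: [0.682, 0.731, -0.003, -0.002]
wrist_force: [-10.3, 3.9, 12.7]
finger_gap: 0.0001
grasp_force: 8.0
```

The force climbs with no further motion, so the drawer is on its stop. One more firm press, then I'll back off.

Call:
{"name": "drive_tool", "arguments": {"targets": [[1,[0,2,0],[0,0,0]],[1,[0,3,0],[0,0,0]],[1,[0,3,0],[0,0,0]]]}}

```text
clock: 18.25
tcp_pos: [0.5152, 0.2865, 0.0553]
eef_rot: [0.682, 0.731, -0.005, -0.004]
wrist_force: [-16.7, 4.1, 18.0]
finger_gap: -0.0
grasp_force: 11.3
```

Call:
{"name": "drive_tool", "arguments": {"targets": [[1,[0,-30,0],[0,0,0]],[0,[0,-70,0],[0,0,0]],[0,[0,-75,-50],[0,0,0]],[0,[0,-75,-90],[0,0,0]],[0,[0,-75,-100],[0,0,0]],[0,[0,-75,-100],[0,0,0]]]}}

```text
clock: 18.85
tcp_pos: [0.4485, 0.2812, 0.1564]
eef_rot: [0.682, 0.731, 0.002, 0.001]
wrist_force: [-0.3, -0.5, -0.4]
finger_gap: 0.0428
grasp_force: 0.0
```

```bash
python3 -c "
from h import *
plan(455.7,-192.5,150,93.5);print(front())
d=get_image('scene');s=d['frame']
# wings in scene view
h=cv2.cvtColor(s,cv2.COLOR_BGR2HSV)[...,2]
m=np.zeros(h.shape,np.uint8);m[250:325,170:250]=(h[250:325,170:250]<45)*255
n,_,st,ce=cv2.connectedComponentsWithStats(m)
for i in range(1,n):
  if st[i,4]>30: print(st[i],ray(d,*ce[i],.051)*1e3)
"
```

```text
at [448.5 281.2 156.4] yaw 94.0 gap 42.8 F [-0.3 -0.5 -0.4] gf 0.0 t 18.9
t [-473.1  -25.8    6.2] w [ 0.04 -0.    0.08]
[array([0.5525, 0.3906]), array([0.5673, 0.1833]), array([0.5476, 0.1813]), array([0.5329, 0.3881])]
[229 256  15  21 208] [ 455.86300148 -194.98830439   51.        ]
[205 273  17  23 238] [ 459.76664149 -255.10547202   51.        ]
[180 292  18  24 286] [ 463.40042362 -314.85492038   51.        ]
```

```bash
python3 -c "
from h import *
c=np.array([640.1,-53.3]);a=np.radians(82.6);u=np.array([np.cos(a),np.sin(a)]);v=np.array([-u[1],u[0]])
for n in('top','scene'):
  d=get_image(n);g=cv2.cvtColor(d['frame'],cv2.COLOR_BGR2GRAY).astype(np.float32)
  w=np.arange(-32,33,1)
  for b in(-80,0,80):
    P=np.zeros(len(w))
    for o in range(-20,21,4):
      q=np.array([pix(d,[*( (c+(b+o)*u+k*v)/1e3),.041]) for k in w],np.float32)
      P+=cv2.remap(g,q[:,:1].copy(),q[:,1:].copy(),cv2.INTER_LINEAR)[:,0]/11
    gr=np.gradient(cv2.GaussianBlur(P.reshape(-1,1),(1,5),0)[:,0])
    pk=[(int(w[i]),round(float(gr[i]))) for i in range(1,len(w)-1) if abs(gr[i])>4 and abs(gr[i])>=abs(gr[i-1]) and abs(gr[i])>abs(gr[i+1])]
    print(n,b,pk)
"
```

```text
top -80 [(-23, 11), (-10, -19), (-4, 6), (9, 16), (26, -24)]
top 0 [(-23, 11), (-10, -21), (-3, 6), (9, 16), (25, -24)]
top 80 [(-24, 10), (-10, -20), (-4, 6), (9, 16), (25, -24)]
scene -80 [(-23, 12), (-7, -12), (12, 13), (26, -6)]
scene 0 [(-23, 11), (-8, -12), (11, 13), (26, -5)]
scene 80 [(-23, 11), (-9, -16), (11, 12), (25, -5)]
```

Call:
{"name": "drive_tool", "arguments": {"targets": [[0,[-473,-26,0],[0,0,0]],[0,[-473,-26,0],[0,0,0]],[0,[-473,-26,0],[0,0,0]],[0,[-473,-26,0],[0,0,0]],[0,[-473,-26,0],[0,0,0]],[0,[-473,-26,0],[0,0,0]],[0,[-473,-26,0],[0,0,0]],[0,[-473,-26,0],[0,0,0]],[0,[-473,-26,0],[0,0,0]],[0,[-473,-26,0],[0,0,0]]]}}

```text
clock: 20.05
tcp_pos: [0.4537, -0.1964, 0.1533]
eef_rot: [0.683, 0.73, -0.001, -0.0]
wrist_force: [0.0, 0.4, 0.0]
finger_gap: 0.0429
grasp_force: 0.0
```

```bash
python3 -c "
from h import *
plan(455.8,-194,60,93.5)"
```

```text
at [ 453.7 -196.4  153.3] yaw 93.8 gap 42.9 F [0.  0.4 0. ] gf 0.0 t 20.1
t [ 2.3  2.5 93.3] w [-0.02  0.01  0.05]
```

Call:
{"name": "drive_tool", "arguments": {"targets": [[0,[2,1,45],[0,0,0]],[0,[2,1,75],[0,0,0]],[0,[2,1,91],[0,0,0]],[0,[2,1,92],[0,0,0]],[1,[2,1,92],[0,0,0]],[1,[2,1,92],[0,0,0]],[1,[2,1,92],[0,0,0]],[1,[2,1,92],[0,0,0]],[1,[2,1,92],[0,0,0]]]}}

```text
clock: 20.95
tcp_pos: [0.4555, -0.1904, 0.0636]
eef_rot: [0.682, 0.731, 0.0, 0.001]
wrist_force: [0.1, -1.2, 1.7]
finger_gap: 0.0106
grasp_force: 61.6
```

```bash
python3 -c "
from h import *
plan(455.8,-194,60,93.5)"
```

```text
at [ 455.5 -190.4   63.6] yaw 94.0 gap 10.6 F [ 0.1 -1.2  1.7] gf 61.6 t 20.9
t [-3.6  0.1  3.6] w [0.01 0.01 0.08]
```

Call:
{"name": "drive_tool", "arguments": {"targets": [[0.3,[0,0,0],[0,0,0]],[0.3,[0,0,0],[0,0,0]],[0.3,[-3.6,0,2],[0,0,0]],[0.3,[-3.6,0,2],[0,0,0]],[1,[-3.6,0,2],[0,0,0]],[1,[-3.6,0,2],[0,0,0]],[1,[-3.6,0,2],[0,0,0]],[1,[-3.6,0,2],[0,0,0]]]}}

```text
clock: 21.75
tcp_pos: [0.4553, -0.194, 0.0609]
eef_rot: [0.682, 0.731, -0.0, 0.0]
wrist_force: [-0.2, -0.3, 0.3]
finger_gap: 0.0107
grasp_force: 58.9
```

Call:
{"name": "drive_tool", "arguments": {"targets": [[1,[0,0,-30],[0,0,0]],[1,[0,0,-65],[0,0,0]],[1,[0,0,-80],[0,0,0]],[1,[0,0,-80],[0,0,0]],[1,[0,0,-80],[0,0,0]]]}}

```text
clock: 22.25
tcp_pos: [0.4548, -0.1935, 0.1404]
eef_rot: [0.682, 0.731, -0.0, -0.0]
wrist_force: [0.4, 0.4, -1.5]
finger_gap: 0.0106
grasp_force: 59.2
```

```bash
python3 -c "
from h import *
c=np.array([639.2,-53.2]);a=np.radians(82.6);u=np.array([np.cos(a),np.sin(a)])
for b in(-80,0,80): print(c+b*u)
plan(*(c+80*u),140,82.6)"
```

```text
[ 628.89635227 -132.53369299]
[639.2 -53.2]
[649.50364773  26.13369299]
at [ 454.8 -193.5  140.4] yaw 94.0 gap 10.6 F [ 0.4  0.4 -1.5] gf 59.2 t 22.2
t [205.6 209.5   0.3] w [-0.01 -0.    1.9 ]
```

Call:
{"name": "drive_tool", "arguments": {"targets": [[1,[205.6,209.5,0],[0,0,1.9]],[1,[205.6,209.5,0],[0,0,1.9]],[1,[205.6,209.5,0],[0,0,1.9]],[1,[205.6,209.5,0],[0,0,1.9]],[1,[205.6,209.5,0],[0,0,1.9]],[1,[205.6,209.5,0],[0,0,1.9]],[1,[205.6,209.5,0],[0,0,1.9]],[1,[205.6,209.5,0],[0,0,1.9]],[1,[205.6,209.5,0],[0,0,1.9]]]}}

```text
clock: 23.15
tcp_pos: [0.6483, 0.0252, 0.1392]
eef_rot: [0.751, 0.66, -0.002, -0.001]
wrist_force: [-0.1, -0.3, -1.4]
finger_gap: 0.0112
grasp_force: 59.3
```

```bash
python3 -c "
from h import *
plan(649.5,26.1,92,82.6)"
```

```text
at [648.3  25.2 139.2] yaw 82.6 gap 11.2 F [-0.1 -0.3 -1.4] gf 59.3 t 23.1
t [ 1.1  1.2 47.2] w [-0.04  0.01 -0.  ]
```

Call:
{"name": "drive_tool", "arguments": {"targets": [[1,[0,0.5,25],[0,0,0]],[1,[0,0.5,42],[0,0,0]],[1,[0,0.5,46],[0,0,0]],[1,[0,0.5,46],[0,0,0]],[1,[0,0.5,46],[0,0,0]]]}}

```text
clock: 23.65
tcp_pos: [0.6507, 0.025, 0.0958]
eef_rot: [0.752, 0.66, 0.0, 0.001]
wrist_force: [0.0, -0.6, -1.4]
finger_gap: 0.0108
grasp_force: 59.3
```

Call:
{"name": "drive_tool", "arguments": {"targets": [[1,[0,0,3],[0,0,0]],[1,[0,0,6],[0,0,0]],[1,[0,0,9],[0,0,0]],[1,[0,0,9],[0,0,0]]]}}

```text
clock: 24.05
tcp_pos: [0.6501, 0.0258, 0.0854]
eef_rot: [0.751, 0.66, -0.0, -0.0]
wrist_force: [-0.2, -0.3, -1.8]
finger_gap: 0.0111
grasp_force: 59.3
```

```bash
python3 -c "
from h import *
plan(649.5,26.1,72,82.6)"
```

```text
at [650.1  25.8  85.4] yaw 82.6 gap 11.1 F [-0.2 -0.3 -1.8] gf 59.3 t 24.1
t [ 0.2 -0.7 13.4] w [-0.01  0.   -0.  ]
```

Call:
{"name": "drive_tool", "arguments": {"targets": [[1,[0,0,4],[0,0,0]],[1,[0,0,8],[0,0,0]],[1,[0,0,11],[0,0,0]],[1,[0,0,11.5],[0,0,0]],[1,[0,0,11.5],[0,0,0]]]}}

```text
clock: 24.55
tcp_pos: [0.6504, 0.0257, 0.0741]
eef_rot: [0.751, 0.66, -0.0, -0.0]
wrist_force: [0.1, 1.1, -1.8]
finger_gap: 0.0104
grasp_force: 59.3
```

```bash
python3 -c "
from h import *
plan(649.5,26.1,72.9,172.6)"
```

```text
at [650.4  25.7  74.1] yaw 82.6 gap 10.4 F [ 0.1  1.1 -1.8] gf 59.3 t 24.6
t [ 0.2 -0.9  1.2] w [ -0.  -0. -15.]
```

Call:
{"name": "drive_tool", "arguments": {"targets": [[1,[0,0,1],[0,0,-1.4]],[1,[0,0,1],[0,0,-2.8]],[1,[0,0,1],[0,0,-4.2]],[1,[0,0,1],[0,0,-5.6]],[1,[0,0,1],[0,0,-7]],[1,[0,0,1],[0,0,-8.4]],[1,[0,0,1],[0,0,-9.8]],[1,[0,0,1],[0,0,-11.2]],[1,[0,0,1],[0,0,-12.6]],[1,[0,0,1],[0,0,-14]]]}}

```text
clock: 25.55
tcp_pos: [0.6505, 0.0257, 0.0735]
eef_rot: [0.114, 0.994, -0.0, 0.0]
wrist_force: [0.2, -0.6, -1.3]
finger_gap: 0.011
grasp_force: 59.3
```

```bash
python3 -c "
from h import *
plan(650,26.1,72,172.6);print(read_state()['wrist_torque'])"
```

```text
at [650.5  25.7  73.5] yaw 166.9 gap 11.0 F [ 0.2 -0.6 -1.3] gf 59.3 t 25.6
t [0.6 0.3 1.5] w [-0.    0.   -0.94]
[0.00852405 0.01146597 0.03555262]
```

Turned freely. Next I'll finish the turn and lower until the collar seats, watching the force.

Call:
{"name": "drive_tool", "arguments": {"targets": [[1,[0,0,0],[0,0,-0.95]],[1,[0,0,1],[0,0,-0.95]],[1,[0,0,2],[0,0,-0.95]],[1,[0,0,2],[0,0,-0.95]],[1,[0,0,2],[0,0,-0.95]]]}}

```text
clock: 26.05
tcp_pos: [0.6507, 0.0257, 0.072]
eef_rot: [0.068, 0.998, -0.0, 0.0]
wrist_force: [-0.5, 0.4, 3.3]
finger_gap: 0.0108
grasp_force: 59.9
```

Contact with the collar at TCP z = 72.0, as predicted. Release and rise.

Call:
{"name": "drive_tool", "arguments": {"targets": [[0.2,[0,0,0],[0,0,0]],[0.2,[0,0,0],[0,0,0]],[0.2,[0,0,0],[0,0,0]],[0.2,[0,0,-30],[0,0,0]],[0.2,[0,0,-75],[0,0,0]],[0.2,[0,0,-80],[0,0,0]],[0.2,[0,0,-80],[0,0,0]]]}}

```text
clock: 26.75
tcp_pos: [0.6517, 0.0256, 0.1533]
eef_rot: [0.067, 0.998, -0.0, 0.002]
wrist_force: [0.1, -0.6, -0.7]
finger_gap: 0.034
grasp_force: 0.0
```

```bash
python3 -c "
from h import *
plan(459.2,-253.8,140,93.8)"
```

```text
at [651.7  25.6 153.3] yaw 172.3 gap 34.0 F [ 0.1 -0.6 -0.7] gf 0.0 t 26.8
t [ 153.2 -302.8   12.6] w [ 0.03  0.03 13.08]
```

Call:
{"name": "drive_tool", "arguments": {"targets": [[0.2,[153,-303,12],[0,0,13.08]],[0.2,[153,-303,12],[0,0,13.08]],[0.2,[153,-303,12],[0,0,13.08]],[0.2,[153,-303,12],[0,0,13.08]],[0.2,[153,-303,12],[0,0,13.08]],[0.2,[153,-303,12],[0,0,13.08]],[0.2,[153,-303,12],[0,0,13.08]],[0.2,[153,-303,12],[0,0,13.08]],[0.2,[153,-303,12],[0,0,13.08]],[0.2,[153,-303,12],[0,0,13.08]]]}}

```text
clock: 27.75
tcp_pos: [0.4569, -0.2538, 0.1378]
eef_rot: [0.684, 0.73, -0.0, -0.002]
wrist_force: [0.4, 0.3, -0.2]
finger_gap: 0.0342
grasp_force: 0.0
```

Call:
{"name": "drive_tool", "arguments": {"targets": [[0.2,[0,0,0],[0,0,0]],[0.2,[0,0,0],[0,0,0]],[0.2,[0,0,0],[0,0,0]]]}}

```text
clock: 28.05
tcp_pos: [0.4583, -0.2536, 0.1391]
eef_rot: [0.683, 0.731, -0.0, -0.0]
wrist_force: [-0.2, -0.0, -0.4]
finger_gap: 0.0341
grasp_force: 0.0
```

```bash
python3 -c "
from h import *
plan(459.2,-253.8,61,93.8)"
```

```text
at [ 458.3 -253.6  139.1] yaw 93.9 gap 34.1 F [-0.2 -0.  -0.4] gf 0.0 t 28.1
t [-0.3  1.  78.1] w [-0.   -0.    0.02]
```

Call:
{"name": "drive_tool", "arguments": {"targets": [[0.2,[0,1,45],[0,0,0]],[0.2,[0,1,70],[0,0,0]],[0.2,[0,1,78],[0,0,0]],[0.2,[0,1,78],[0,0,0]],[0.2,[0,1,78],[0,0,0]],[1,[0,1,78],[0,0,0]],[1,[0,1,78],[0,0,0]],[1,[0,1,78],[0,0,0]],[1,[0,1,78],[0,0,0]]]}}

```text
clock: 28.95
tcp_pos: [0.4602, -0.2546, 0.0629]
eef_rot: [0.683, 0.73, 0.0, 0.002]
wrist_force: [0.7, 0.4, 7.7]
finger_gap: 0.0104
grasp_force: 61.0
```

Call:
{"name": "drive_tool", "arguments": {"targets": [[1,[0,0,-30],[0,0,0]],[1,[0,0,-65],[0,0,0]],[1,[0,0,-80],[0,0,0]],[1,[0,0,-80],[0,0,0]],[1,[0,0,-80],[0,0,0]]]}}

```text
clock: 29.45
tcp_pos: [0.4588, -0.2537, 0.1411]
eef_rot: [0.683, 0.73, -0.0, -0.0]
wrist_force: [1.0, -0.2, -1.2]
finger_gap: 0.011
grasp_force: 60.0
```

```bash
python3 -c "
from h import *
plan(639.7,-53.2,140,82.6)"
```

```text
at [ 458.8 -253.7  141.1] yaw 93.8 gap 11.0 F [ 1.  -0.2 -1.2] gf 60.0 t 29.4
t [188.  193.8   1.1] w [-0.   -0.    1.87]
```

Call:
{"name": "drive_tool", "arguments": {"targets": [[1,[188,193.5,0],[0,0,1.87]],[1,[188,193.5,0],[0,0,1.87]],[1,[188,193.5,0],[0,0,1.87]],[1,[188,193.5,0],[0,0,1.87]],[1,[188,193.5,0],[0,0,1.87]],[1,[188,193.5,0],[0,0,1.87]],[1,[188,193.5,0],[0,0,1.87]],[1,[188,193.5,0],[0,0,1.87]],[1,[188,193.5,0],[0,0,1.87]],[1,[188,193.5,0],[0,0,1.87]]]}}

```text
clock: 30.45
tcp_pos: [0.6387, -0.0546, 0.1409]
eef_rot: [0.752, 0.659, -0.001, -0.0]
wrist_force: [-0.1, -0.2, -1.4]
finger_gap: 0.011
grasp_force: 59.9
```

Call:
{"name": "drive_tool", "arguments": {"targets": [[1,[0,0,25],[0,0,0]],[1,[0,0,42],[0,0,0]],[1,[0,0,46],[0,0,0]],[1,[0,0,46],[0,0,0]],[1,[0,0,46],[0,0,0]]]}}

```text
clock: 30.95
tcp_pos: [0.6403, -0.0541, 0.0964]
eef_rot: [0.752, 0.66, 0.0, 0.001]
wrist_force: [-0.7, -0.1, -0.6]
finger_gap: 0.0106
grasp_force: 60.0
```

```bash
python3 -c "
from h import *
plan(639.9,-53.2,84,82.6)"
```

```text
at [640.3 -54.1  96.4] yaw 82.5 gap 10.6 F [-0.7 -0.1 -0.6] gf 60.0 t 30.9
t [ 0.8 -0.5 12.4] w [ 0.02  0.   -0.01]
```

Call:
{"name": "drive_tool", "arguments": {"targets": [[1,[0,0,4],[0,0,0]],[1,[0,0,8],[0,0,0]],[1,[0,0,11],[0,0,0]],[1,[0,0,11],[0,0,0]]]}}

```text
clock: 31.35
tcp_pos: [0.6394, -0.0533, 0.0838]
eef_rot: [0.751, 0.66, -0.0, -0.0]
wrist_force: [-0.4, -0.3, -2.2]
finger_gap: 0.011
grasp_force: 60.0
```

Call:
{"name": "drive_tool", "arguments": {"targets": [[1,[0,0,4],[0,0,0]],[1,[0,0,8],[0,0,0]],[1,[0,0,9],[0,0,0]],[1,[0,0,9],[0,0,0]],[1,[0,0,9],[0,0,0]]]}}

```text
clock: 31.85
tcp_pos: [0.6399, -0.0535, 0.0754]
eef_rot: [0.751, 0.66, -0.0, 0.0]
wrist_force: [0.4, -0.3, -0.2]
finger_gap: 0.0106
grasp_force: 60.0
```

```bash
python3 -c "
from h import *
plan(639.9,-53.2,74,172.6)"
```

```text
at [639.9 -53.5  75.4] yaw 82.6 gap 10.6 F [ 0.4 -0.3 -0.2] gf 60.0 t 31.9
t [0.3 0.  1.4] w [ -0.   0. -15.]
```

Call:
{"name": "drive_tool", "arguments": {"targets": [[1,[0,0,1.5],[0,0,0]],[1,[0,0,1.5],[0,0,0]],[1,[0,0,1.5],[0,0,-1.4]],[1,[0,0,1.5],[0,0,-2.8]],[1,[0,0,1.5],[0,0,-4.2]],[1,[0,0,1.5],[0,0,-5.6]],[1,[0,0,1.5],[0,0,-7]],[1,[0,0,1.5],[0,0,-8.4]],[1,[0,0,1.5],[0,0,-9.8]],[1,[0,0,1.5],[0,0,-11.2]]]}}

```text
clock: 32.85
tcp_pos: [0.6397, -0.0536, 0.074]
eef_rot: [0.258, 0.966, -0.0, 0.0]
wrist_force: [0.2, -0.3, -0.5]
finger_gap: 0.0107
grasp_force: 60.0
```

```bash
python3 -c "
from h import *
plan(639.9,-53.2,72,172.6);print(read_state()['wrist_torque'])"
```

```text
at [639.7 -53.6  74. ] yaw 150.1 gap 10.7 F [ 0.2 -0.3 -0.5] gf 60.0 t 32.9
t [0.1 0.5 2. ] w [-0.    0.   -3.74]
[-0.03607172  0.01918072 -0.00116095]
```

Call:
{"name": "drive_tool", "arguments": {"targets": [[1,[0,0,0],[0,0,-1.4]],[1,[0,0,0],[0,0,-2.8]],[1,[0,0,0],[0,0,-3.75]],[1,[0,0,1],[0,0,-3.75]],[1,[0,0,2],[0,0,-3.75]],[1,[0,0,2],[0,0,-3.75]],[1,[0,0,2],[0,0,-3.75]]]}}

```text
clock: 33.55
tcp_pos: [0.6399, -0.0536, 0.0739]
eef_rot: [0.068, 0.998, -0.0, 0.001]
wrist_force: [-2.2, 0.1, 10.3]
finger_gap: 0.0106
grasp_force: 61.5
```

Seated: TCP z = 73.9 matches the grip height of 62.9 plus 11.

Call:
{"name": "drive_tool", "arguments": {"targets": [[0.2,[0,0,-1],[0,0,0]],[0.2,[0,0,-1],[0,0,0]],[0.2,[0,0,-1],[0,0,0]],[0.2,[0,0,-30],[0,0,0]],[0.2,[0,0,-75],[0,0,0]],[0.2,[0,0,-80],[0,0,0]],[0.2,[0,0,-80],[0,0,0]]]}}

```text
clock: 34.25
tcp_pos: [0.6409, -0.0537, 0.1536]
eef_rot: [0.067, 0.998, -0.0, 0.002]
wrist_force: [-0.1, 0.6, -0.0]
finger_gap: 0.0342
grasp_force: 0.0
```

```bash
python3 -c "
from h import *
plan(463.2,-313.4,140,93.8)"
```

```text
at [640.9 -53.7 153.6] yaw 172.3 gap 34.2 F [-0.1  0.6 -0. ] gf 0.0 t 34.2
t [ 141.2 -281.3   13.1] w [ 0.02  0.03 13.08]
```

Call:
{"name": "drive_tool", "arguments": {"targets": [[0.2,[141,-281,12],[0,0,13.08]],[0.2,[141,-281,12],[0,0,13.08]],[0.2,[141,-281,12],[0,0,13.08]],[0.2,[141,-281,12],[0,0,13.08]],[0.2,[141,-281,12],[0,0,13.08]],[0.2,[141,-281,12],[0,0,13.08]],[0.2,[141,-281,12],[0,0,13.08]],[0.2,[141,-281,12],[0,0,13.08]],[0.2,[141,-281,12],[0,0,13.08]],[0.2,[141,-281,12],[0,0,13.08]]]}}

```text
clock: 35.25
tcp_pos: [0.4612, -0.3126, 0.1381]
eef_rot: [0.684, 0.73, -0.0, -0.002]
wrist_force: [-0.1, -0.2, -0.5]
finger_gap: 0.0344
grasp_force: 0.0
```

Call:
{"name": "drive_tool", "arguments": {"targets": [[0.2,[0,0,0],[0,0,0]],[0.2,[0,0,0],[0,0,0]],[0.2,[0,0,0],[0,0,0]]]}}

```text
clock: 35.55
tcp_pos: [0.4624, -0.3127, 0.1396]
eef_rot: [0.683, 0.731, -0.0, -0.0]
wrist_force: [0.2, -0.9, 0.3]
finger_gap: 0.0342
grasp_force: 0.0
```

```bash
python3 -c "
from h import *
plan(463.2,-313.4,61,93.8)"
```

```text
at [ 462.4 -312.7  139.6] yaw 93.9 gap 34.2 F [ 0.2 -0.9  0.3] gf 0.0 t 35.5
t [-0.8  0.8 78.6] w [-0.   -0.    0.02]
```

Call:
{"name": "drive_tool", "arguments": {"targets": [[0.2,[0,1,45],[0,0,0]],[0.2,[0,1,70],[0,0,0]],[0.2,[0,1,78],[0,0,0]],[0.2,[0,1,78],[0,0,0]],[0.2,[0,1,78],[0,0,0]],[1,[0,1,78],[0,0,0]],[1,[0,1,78],[0,0,0]],[1,[0,1,78],[0,0,0]],[1,[0,1,78],[0,0,0]]]}}

```text
clock: 36.45
tcp_pos: [0.4643, -0.3137, 0.0635]
eef_rot: [0.683, 0.73, 0.0, 0.002]
wrist_force: [-0.5, -0.3, 6.1]
finger_gap: 0.0106
grasp_force: 60.9
```

Call:
{"name": "drive_tool", "arguments": {"targets": [[1,[0,0,-30],[0,0,0]],[1,[0,0,-65],[0,0,0]],[1,[0,0,-80],[0,0,0]],[1,[0,0,-80],[0,0,0]],[1,[0,0,-80],[0,0,0]]]}}

```text
clock: 36.95
tcp_pos: [0.463, -0.3126, 0.1416]
eef_rot: [0.683, 0.73, -0.0, -0.0]
wrist_force: [-0.8, -0.2, -0.5]
finger_gap: 0.0109
grasp_force: 59.9
```

```bash
python3 -c "
from h import *
plan(629.4,-132.5,140,82.6)"
```

```text
at [ 463.  -312.6  141.6] yaw 93.8 gap 10.9 F [-0.8 -0.2 -0.5] gf 59.9 t 37.0
t [168.7 178.    1.6] w [-0.   -0.    1.87]
```

Call:
{"name": "drive_tool", "arguments": {"targets": [[1,[168.5,178,0],[0,0,1.87]],[1,[168.5,178,0],[0,0,1.87]],[1,[168.5,178,0],[0,0,1.87]],[1,[168.5,178,0],[0,0,1.87]],[1,[168.5,178,0],[0,0,1.87]],[1,[168.5,178,0],[0,0,1.87]],[1,[168.5,178,0],[0,0,1.87]],[1,[168.5,178,0],[0,0,1.87]],[1,[168.5,178,0],[0,0,1.87]],[1,[168.5,178,0],[0,0,1.87]]]}}

```text
clock: 37.95
tcp_pos: [0.6289, -0.1342, 0.1418]
eef_rot: [0.752, 0.659, -0.0, -0.0]
wrist_force: [0.0, 0.8, -0.3]
finger_gap: 0.0108
grasp_force: 59.9
```

Call:
{"name": "drive_tool", "arguments": {"targets": [[1,[0,0,25],[0,0,0]],[1,[0,0,42],[0,0,0]],[1,[0,0,46],[0,0,0]],[1,[0,0,46],[0,0,0]],[1,[0,0,46],[0,0,0]]]}}

```text
clock: 38.45
tcp_pos: [0.6303, -0.1336, 0.0969]
eef_rot: [0.752, 0.66, 0.0, 0.001]
wrist_force: [-0.2, -0.2, -1.0]
finger_gap: 0.011
grasp_force: 59.9
```

```bash
python3 -c "
from h import *
plan(629.6,-132.5,84,82.6)"
```

```text
at [ 630.3 -133.6   96.9] yaw 82.6 gap 11.0 F [-0.2 -0.2 -1. ] gf 59.9 t 38.5
t [ 1.  -0.8 12.9] w [ 0.02  0.   -0.01]
```

Call:
{"name": "drive_tool", "arguments": {"targets": [[1,[0,0,4],[0,0,0]],[1,[0,0,8],[0,0,0]],[1,[0,0,11],[0,0,0]],[1,[0,0,11],[0,0,0]]]}}

```text
clock: 38.85
tcp_pos: [0.6307, -0.1333, 0.09]
eef_rot: [0.751, 0.66, 0.001, 0.002]
wrist_force: [-6.7, 1.5, 20.8]
finger_gap: 0.0107
grasp_force: 63.1
```

Call:
{"name": "drive_tool", "arguments": {"targets": [[1,[0,0,4],[0,0,0]],[1,[0,0,8],[0,0,0]],[1,[0,0,9],[0,0,0]],[1,[0,0,9],[0,0,0]],[1,[0,0,9],[0,0,0]]]}}

```text
clock: 39.35
tcp_pos: [0.6309, -0.1334, 0.0893]
eef_rot: [0.751, 0.66, 0.002, 0.004]
wrist_force: [-17.7, 4.6, 60.3]
finger_gap: 0.0108
grasp_force: 68.7
```

```bash
python3 -c "
from h import *
plan(629.6,-132.5,75,172.6)"
```

```text
at [ 630.9 -133.4   89.3] yaw 82.6 gap 10.8 F [-17.7   4.6  60.3] gf 68.7 t 39.4
t [ 0.7 -1.5 14.3] w [  0.05   0.08 -14.99]
```

The head is resting on a lip, and the reaction is toward -x. The tool is about 1.5 mm too far in +x, so I'll lift, shift and retry in smaller steps.

Call:
{"name": "drive_tool", "arguments": {"targets": [[1,[0,0,-8],[0,0,0]],[1,[0,0,-18],[0,0,0]],[1,[0,-2,-18],[0,0,0]],[1,[0,-2,-18],[0,0,0]],[1,[0,-2,-18],[0,0,0]]]}}

```text
clock: 39.85
tcp_pos: [0.6271, -0.1326, 0.0924]
eef_rot: [0.751, 0.66, -0.001, -0.001]
wrist_force: [-0.8, 0.0, -1.4]
finger_gap: 0.0108
grasp_force: 59.9
```

```bash
python3 -c "
from h import *
plan(629,-132.7,84,82.6)
b=get_image('scene')['frame'];t=get_image('top')['frame']
cv2.imwrite('pics/s8.png',np.hstack([cv2.resize(b[180:340,260:440],(450,400)),cv2.resize(t[180:250,265:335],(350,400))]))"
```

```text
at [ 627.1 -132.6   92.4] yaw 82.6 gap 10.8 F [-0.8  0.  -1.4] gf 59.9 t 39.9
t [0.1 1.9 8.3] w [-0.02 -0.   -0.  ]
```

View pics/s8.png

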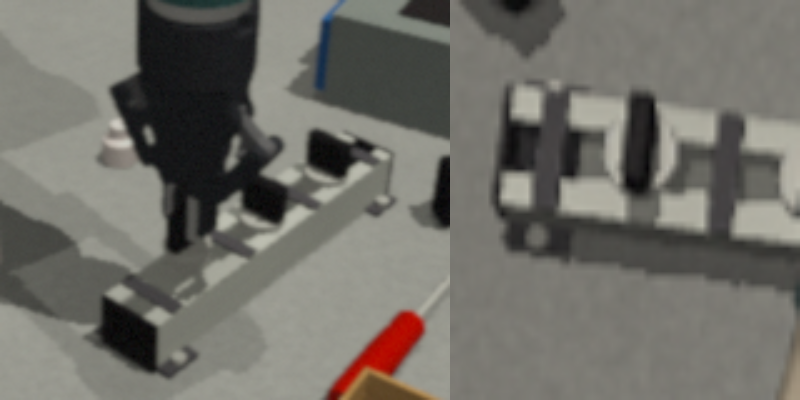

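Both fitted bolts stand upright and crosswise: in the left half at (265,200) and (328,155), in the right half at (640,145). The third bolt is still held at (190,220) in the left half.

Call:
{"name": "drive_tool", "arguments": {"targets": [[1,[0,1.5,0],[0,0,0]],[1,[0,1.5,2],[0,0,0]],[1,[0,1.5,4],[0,0,0]],[1,[0,1.5,6],[0,0,0]],[1,[0,1.5,6],[0,0,0]]]}}

```text
clock: 40.45
tcp_pos: [0.629, -0.1329, 0.0874]
eef_rot: [0.751, 0.66, -0.0, -0.0]
wrist_force: [-0.5, 0.1, -0.9]
finger_gap: 0.0107
grasp_force: 59.9
```

Call:
{"name": "drive_tool", "arguments": {"targets": [[1,[0,0,2],[0,0,0]],[1,[0,0,4],[0,0,0]],[1,[0,0,4],[0,0,0]]]}}

```text
clock: 40.75
tcp_pos: [0.629, -0.1329, 0.0836]
eef_rot: [0.751, 0.66, -0.0, -0.0]
wrist_force: [-0.1, -0.1, -0.9]
finger_gap: 0.0105
grasp_force: 59.9
```

Inside the slot, with no contact force. Continue down.

Call:
{"name": "drive_tool", "arguments": {"targets": [[1,[0,0,3],[0,0,0]],[1,[0,0,6],[0,0,0]],[1,[0,0,8],[0,0,0]],[1,[0,0,8],[0,0,0]],[1,[0,0,8],[0,0,0]]]}}

```text
clock: 41.25
tcp_pos: [0.6292, -0.1329, 0.0758]
eef_rot: [0.751, 0.66, -0.0, -0.0]
wrist_force: [-0.1, 0.5, -1.2]
finger_gap: 0.011
grasp_force: 59.9
```

Call:
{"name": "drive_tool", "arguments": {"targets": [[1,[0,0,1],[0,0,0]],[1,[0,0,2],[0,0,0]],[1,[0,0,2],[0,0,0]],[1,[0,0,2],[0,0,0]]]}}

```text
clock: 41.65
tcp_pos: [0.6294, -0.133, 0.0745]
eef_rot: [0.751, 0.66, 0.0, 0.0]
wrist_force: [-1.3, 0.9, 5.0]
finger_gap: 0.0102
grasp_force: 60.5
```

Seated at 74.5, again matching the grip height plus 11. Turn it, about 0.5 mm relieved.

Call:
{"name": "drive_tool", "arguments": {"targets": [[1,[0,0,-0.8],[0,0,-1.4]],[1,[0,0,-0.8],[0,0,-2.8]],[1,[0,0,-0.8],[0,0,-4.2]],[1,[0,0,-0.8],[0,0,-5.6]],[1,[0,0,-0.8],[0,0,-7]],[1,[0,0,-0.8],[0,0,-8.4]],[1,[0,0,-0.8],[0,0,-9.8]],[1,[0,0,-0.8],[0,0,-11.2]],[1,[0,0,-0.8],[0,0,-12.6]],[1,[0,0,-0.8],[0,0,-14]]]}}

```text
clock: 42.65
tcp_pos: [0.6294, -0.1334, 0.0746]
eef_rot: [0.114, 0.994, -0.0, 0.0]
wrist_force: [0.6, 0.4, 0.3]
finger_gap: 0.0106
grasp_force: 60.1
```

```bash
python3 -c "
from h import *
plan(629,-132.7,74.5,172.6);print(read_state()['wrist_torque'])"
```

```text
at [ 629.4 -133.4   74.6] yaw 166.9 gap 10.6 F [0.6 0.4 0.3] gf 60.1 t 42.6
t [0.5 0.6 0.1] w [-0.01  0.01 -0.95]
[-0.15508391  0.00075182  0.02490395]
```

Call:
{"name": "drive_tool", "arguments": {"targets": [[1,[0,0,0],[0,0,-0.95]],[1,[0,0,0.8],[0,0,-0.95]],[1,[0,0,0.8],[0,0,-0.95]],[1,[0,0,0.5],[0,0,-0.95]],[0.2,[0,0,0],[0,0,-0.95]],[0.2,[0,0,0],[0,0,-0.95]],[0.2,[0,0,0],[0,0,-0.95]],[0.2,[0,0,-30],[0,0,-0.95]],[0.2,[0,0,-75],[0,0,-0.95]],[0.2,[0,0,-120],[0,0,-0.95]]]}}

```text
clock: 43.65
tcp_pos: [0.6287, -0.1326, 0.1949]
eef_rot: [0.067, 0.998, 0.0, -0.001]
wrist_force: [1.6, -0.3, 0.2]
finger_gap: 0.0343
grasp_force: 0.0
```

Call:
{"name": "drive_tool", "arguments": {"targets": [[0.2,[150,-100,-60],[0,0,0]],[0.2,[150,-100,-60],[0,0,0]],[0.2,[150,-100,-60],[0,0,0]],[0.2,[150,-100,-60],[0,0,0]],[0.2,[200,-150,-60],[0,0,0]],[0.2,[200,-150,-60],[0,0,0]],[0.2,[200,-150,-60],[0,0,0]]]}}

```text
clock: 44.35
tcp_pos: [0.4088, -0.2559, 0.2549]
eef_rot: [0.069, 0.998, -0.0, -0.0]
wrist_force: [-0.3, -0.3, -0.1]
finger_gap: 0.0343
grasp_force: 0.0
```

```bash
python3 -c "
from h import *
plan(629,-132.7,74.5,172.6);print(front())
b=get_image('scene')['frame'];t=get_image('top')['frame']
cv2.imwrite('pics/s9.png',np.hstack([cv2.resize(b[120:350,200:480],(420,345)),cv2.resize(t[140:300,130:410],(380,217)) if 0 else cv2.resize(t[170:290,120:420],(380,345))]))"
```

```text
at [ 408.8 -255.9  254.9] yaw 172.1 gap 34.3 F [-0.3 -0.3 -0.1] gf 0.0 t 44.4
t [-201.2  152.5  180.2] w [-0.01 -0.   -0.09]
[array([0.5525, 0.3906]), array([0.5671, 0.1853]), array([0.5476, 0.1833]), array([0.5331, 0.3881])]
```

View pics/s9.png

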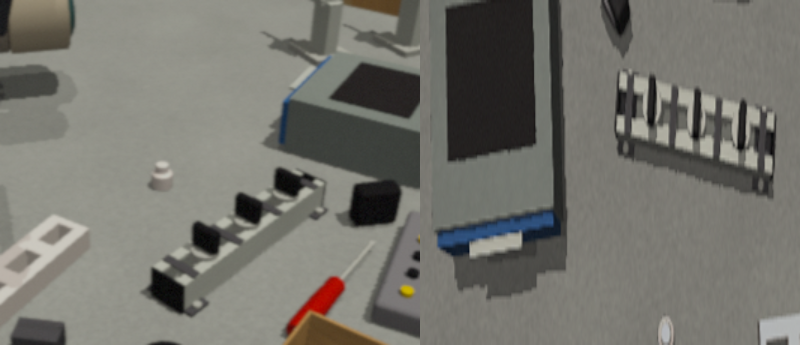

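All three bolts stand crosswise in their bays, at (205,237), (248,207) and (288,180) in the left half. The drawer is shut at (497,232) in the right half, the rack is empty and the puck has not moved.

```bash
python3 -c "
from rig import *
print(job_done())"
```

```text
the job is handed in; nothing more can be done
None
```

The job is handed in at about 44 s: all three saw ends are in the drawer, the drawer is pushed home against its stop, and all three T-bolts are seated and turned crosswise in the rail.

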